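# Shim the rocking tube mixer

## Robot

A 6-joint arm with a two-finger parallel gripper is mounted at the origin on the work surface. World frame = base frame: x ahead of the robot, y to its left, z up, the work surface at z = 0. Lengths are in mm, angles in rad, forces in N, time in s.
With the tool pointing down it reaches from about 275 to 1000 mm from the base axis. Payload 8.4 kg.
Tool frame: the origin (TCP) lies between the finger pads; the fingertips stand r.finger_overhang ahead of it and the grasp point (between the pads) is the TCP (r.finger_overhang is the distance from the TCP to the fingertips, in mm); z points along the fingers, y is the line along which they close (so a half turn about z gives the same grasp; the last joint's range is limited). The gripper opens to 85 mm and grips with 20 to 120 N. Pads are 22 mm wide; open, the fingers measure 114 mm over their backs; the gripper's body (76 mm by 85 mm) begins 54 mm behind the grasp point. The pads swing forward as they close: fully open they stand 13 mm farther back than shut.
Start: joints at [-1.275, 0.353, 1.633, -0, 1.155, -0.002], TCP at [183.385, -597.493, 250.281] pointing down, gripper open.
Joint ranges: [-2.63, 2.63], [-0.92, 2.1], [0.06, 2.66], [-1.3, 4.44], [0, 2.69], [-3.02, 3.02]. Speed limits (rad/s): [2.22, 2.22, 2.79, 3.14, 3.14, 3.14].

## Interface

Orientations are given as [roll, pitch, yaw] about the fixed x, y, z axes, in that order (R = Rz(yaw) Ry(pitch) Rx(roll)).
In Python, from rig import r, cams, sign_off gives the robot as it stands.
- The arm moves only by the shell command python3 -m crank 'ROWS' [FORCE]. ROWS is JSON, a list of rows, each a list of 7 numbers: the shift along the tool's x, y, z in m, then the turn, a rotation vector about the tool's x, y, z in rad, then the closure, from 0 (fully open) to 1 (shut). In form: [[dx, dy, dz, ax, ay, az, gripper], ...]. A call has 1 to 5 rows; each row is the pose to reach, as a shift and turn from the pose commanded when the call began, along the tool's axes at that moment; what a row does not reach only later rows make up. A row lasts 1/10 s, in which the tool goes at most 50 mm and 8.59 degrees, less where a joint would pass 70% of its speed; a pose out of reach is approached as far as the arm can. A call with a gripper value outside its range is refused whole. The fingers move at their own pace and stop on an object; FORCE is the grip in N (left out, the last holds). Time passes only in rows, so rows that repeat a pose let the fingers close. It gives the time, the measured TCP pose, the force, the opening and the grip force at its end, in the units of the state.
- r.sense(): the state, without advancing time (a new reading comes with each control period).
- cams.grab_frame(name): name is "side" or "top" or "wrist"; returns a dict with "image" (400x640x3 uint8, red, green, blue), "fx", "fy", "cx", "cy" (pixels), "position" and "orientation" of the camera in the world. Camera axes: x right, y down, z forward; pixel columns grow to the right and rows downward; lengths in mm; the calibration is good to about 2 mm. A picture is of the moment at which its call begins. There is no depth.
- sign_off(): hands the job in; it is judged then, once.
The state is a dict: "clock": time; "qpos": joint angles; "qvel": joint speeds; "joint_efforts": joint torques, N m; "eef_pos": TCP position; "tcp_rot": TCP orientation; "contact_force": force on the tool from outside, world axes, zero at the start; "wrist_torque": the same for the moment, N m; "opening": opening from 0.0 (shut) to 1.0 (fully open); "grasp_force": force on a finger pad.
Only numpy, scipy, OpenCV 4.12 (cv2) and the standard library are available. Lean on these libraries where they do the work, as an engineer would, in place of code of your own. Each camera call takes 0.05 s, during which the arm holds its last target. There are 200 camera calls.

## Task

The tube roller mixer rocks because the foot under its near right corner, as the robot sees it, has lost its rubber cap. Push the yellow wedge along the bench, thin end first, under that bare foot until it is snug and the mixer stands firm and level, then press down for a moment on the mixer's top corner over that foot, with about a kilo's weight (10 N), to prove that it no longer rocks, and take the hand away. Only push and press: nothing is picked up, the mixer stays where it stands, and the other things on the bench are left alone.

Things in the scene. Friction and masses are not known exactly. Their poses are not given: they have to be found in the camera images.
- mixer: White tube roller mixer, loose on its feet, 230 mm deep (x, away from the robot), 360 mm wide (y, left), 86 mm high, 4 kg, turned up to 0.25 rad. A 52 mm wide block at each end, rollers and blood tubes between. Underside 24 mm above the bench. Three feet are black rubber, 26 mm across. Level at rest; 6 to 12 N on its near right corner rocks it 0.05 rad. Origin: centre, at bench level.
- bare_foot (a point): Centre of the flat lower end of the bare steel foot, a stub 22 mm across that hangs 8 mm above the bench under the mixer's near right corner (as the robot sees it), 24 mm inside both the near side and the right end.
- corner_top (a point): Where to press: point on the flat top of the mixer's right end block, straight above the bare foot, 86 mm above the bench. The near half of this top is plain; a knob and a green switch are on its far half.
- wedge: Loose yellow plastic wedge lying flat off the mixer's right end, 60 g, 115 mm long, 45 mm wide, with grip ribs on its thick half. Origin: centre of its underside; x along its length towards the thin end, y across. It points roughly at the bare foot, up to 0.35 rad and 35 mm off. Pushed sideways at the thick end it turns about a point some 15 mm ahead of its origin.
- wedge_nose (a point): Middle of the wedge's thin end, 2 mm high; the top slopes evenly up from here. The wedge meets the foot when the foot's centre is about 30 mm behind the nose; from there the resistance climbs within a few mm to 10 N and more, and the wedge stays where it is left.
- wedge_back (a point): Middle of the flat upright back at the wedge's thick end, 19 mm high: the face to push. With the wedge snug it still stands out about 60 mm from the mixer.
- tube_rack: Bystander: blue rack with capped tubes, 75 x 115 mm, 85 mm high, left of the robot's front. Origin: centre of its underside.
- card_rack: Bystander: white rack with clear test cards, 100 x 50 mm, 70 mm high. Origin: centre of its underside.
- cup: Bystander: specimen jar with an orange lid, 60 mm across, 68 mm high, just ahead of the robot. Origin: centre of its underside.
- bowl: Bystander: steel bowl, 110 mm across, 50 mm high, far right. Origin: centre of its underside.
- dropper_a: Bystander: amber dropper bottle with a red cap, 28 mm across, 70 mm high, right. Origin: centre of its underside.
- dropper_b: Bystander: amber dropper bottle with a blue cap, 28 mm across, 70 mm high, right. Origin: centre of its underside.
- marker: Bystander: marker pen lying on the bench, 130 mm long, 13 mm thick, to the right. Origin: its middle at bench level.
There are look-alikes about, which are no part of the job. Several things look just like the wedge: the one meant starts farthest to the robot's left.

How it is judged:
By the outcome, as a careful person would: the job done as asked, in the order asked, and still so for the second after the job is handed in, with the robot touching nothing.
It also fails if it takes over 72 s, if anything falls off the work surface, if the arm or the gripper's body presses on something with over 40 N, if the wrist force passes 120 N, or if a joint passes its speed limit or range.

## Working session

There is one attempt and no reset: what is moved stays moved. The work goes in short steps, Python scripts to look and compute and a shell command to move; the robot and the scene stay as the last step left them, time stands still between calls to the robot, and variables do not carry over. Pictures are saved under pics/ and viewed, at most 12 in all, crops included, and the job is handed in when it is done.

```bash
mkdir -p pics; ls
python3 - <<'E'
from rig import r,cams
import cv2,json
print(r.sense(), r.finger_overhang)
for n in ("top","side"):
    f=cams.grab_frame(n); cv2.imwrite(f"pics/{n}0.png",f["image"][:,:,::-1])
    print(n,{k:v for k,v in f.items() if k!="image"})
E
```

```text
pics
{'clock': 0.0, 'qpos': array([-1.27541288e+00,  3.53643183e-01,  1.63411700e+00, -1.49541241e-05,
        1.15521425e+00, -2.39104064e-03]), 'qvel': array([-3.17993667e-04, -1.58588653e-05,  1.25043002e-03, -9.50867691e-04,
       -2.20743990e-03,  3.92736618e-04]), 'joint_efforts': array([ 4.55151181e-03, -6.05246258e+01, -3.42065442e+01,  1.99452993e-04,
        9.06484143e-03,  3.54346321e-05]), 'eef_pos': array([ 183.24263345, -597.06948442,  249.57210235]), 'tcp_rot': array([-3.14021085e+00,  1.03689868e-05,  2.97780537e-01]), 'contact_force': array([-0.01259737, -0.16400919,  0.16386333]), 'wrist_torque': array([ 0.03682357, -0.04026028,  0.01013567]), 'grasp_force': 0.0, 'opening': 1.0032897320882193} 19.0
top {'fx': 448.38228814971603, 'fy': 448.38228814971603, 'cx': 317.458540016574, 'cy': 203.0283995922948, 'position': array([ 407.66034075,  -48.46734018, 1354.79885343]), 'orientation': array([-3.04964575, -0.00759291, -1.55592501])}
side {'fx': 517.6248023681873, 'fy': 517.6248023681873, 'cx': 317.4295665024206, 'cy': 194.83713847925583, 'position': array([  359.36941354, -1007.00992419,  1059.96006194]), 'orientation': array([-2.37215103, -0.01008431, -0.1531124 ])}
```

View pics/top0.png

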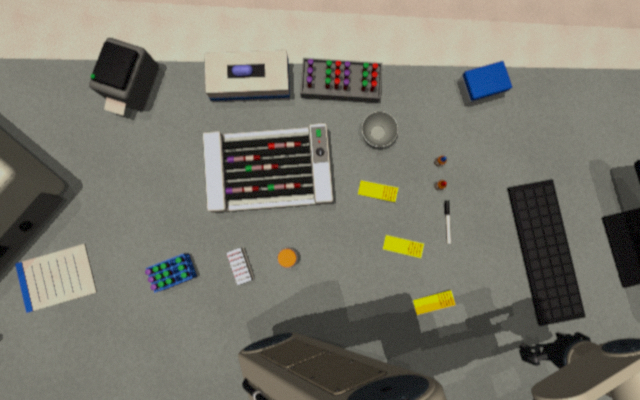

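View pics/side0.png

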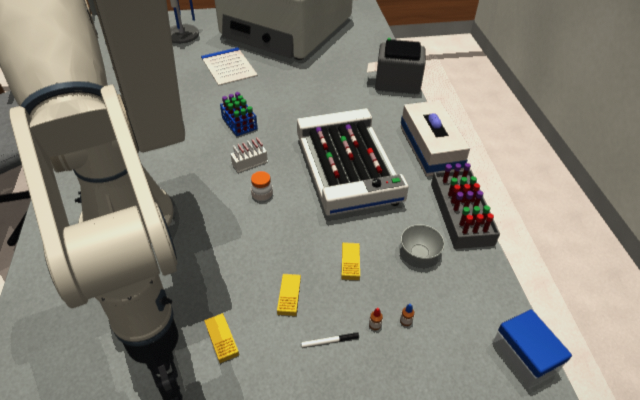

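Top view: the mixer spans about (205..332, 125..210), and the job's wedge, the leftmost yellow one, is at (378,191) with its ribs to the right. Next I'll measure both and enlarge the view.

```bash
cat > h.py <<'E'
import numpy as np,cv2
from scipy.spatial.transform import Rotation as R
from rig import r,cams
def grab(n): return cams.grab_frame(n)
def ray(f,uv,z):
    d=R.from_euler('xyz',f["orientation"]).apply([(uv[0]-f["cx"])/f["fx"],(uv[1]-f["cy"])/f["fy"],1])
    p=np.array(f["position"]); return p+d*(z-p[2])/d[2]
def proj(f,P):
    q=R.from_euler('xyz',f["orientation"]).inv().apply(np.array(P)-f["position"])
    return np.array([f["fx"]*q[0]/q[2]+f["cx"],f["fy"]*q[1]/q[2]+f["cy"]])
def crop(f,name,c,w,h,s):
    im=f["image"][int(c[1]-h/2):int(c[1]+h/2),int(c[0]-w/2):int(c[0]+w/2),::-1]
    cv2.imwrite(f"pics/{name}.png",cv2.resize(im,None,fx=s,fy=s,interpolation=cv2.INTER_CUBIC))
def yellow(f):
    m=cv2.inRange(cv2.cvtColor(f["image"],cv2.COLOR_RGB2HSV),(20,120,60),(35,255,255))
    cs,_=cv2.findContours(m,cv2.RETR_EXTERNAL,cv2.CHAIN_APPROX_NONE)
    return [(cv2.minAreaRect(c),cv2.boxPoints(cv2.minAreaRect(c))) for c in cs if cv2.contourArea(c)>150]
E
python3 - <<'E'
from h import *
f=grab("top")
for rc,b in yellow(f):
    print(rc); print([ray(f,p,10)[:2].round(1) for p in b])
crop(f,"topc",(315,170),240,110,3.3)
g=grab("side"); crop(g,"sidec",(360,200),150,150,4)
E
```

```text
((433.5282287597656, 302.1646728515625), (16.487598419189453, 40.95306396484375), 74.57783508300781)
[array([ 249.1, -339.5]), array([ 282.6, -457. ]), array([ 236.4, -469.4]), array([ 203.1, -352.3])]
((402.87091064453125, 246.05319213867188), (39.95995330810547, 15.354231834411621), 13.134021759033203)
[array([ 396.9, -250.7]), array([ 441.7, -261.1]), array([ 416.3, -377.7]), array([ 371.7, -366.9])]
((377.5384826660156, 190.8076934814453), (39.0271110534668, 15.49317455291748), 11.309932708740234)
[array([ 559.3, -175.5]), array([ 605.7, -184.4]), array([ 584.2, -300.4]), array([ 537.9, -291.1])]
```

View pics/topc.png

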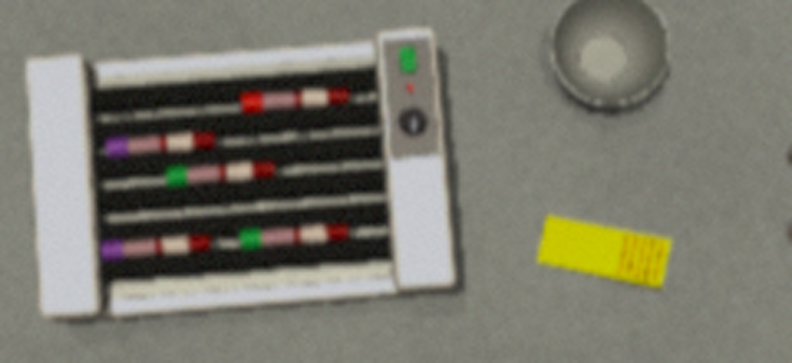

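View pics/sidec.png

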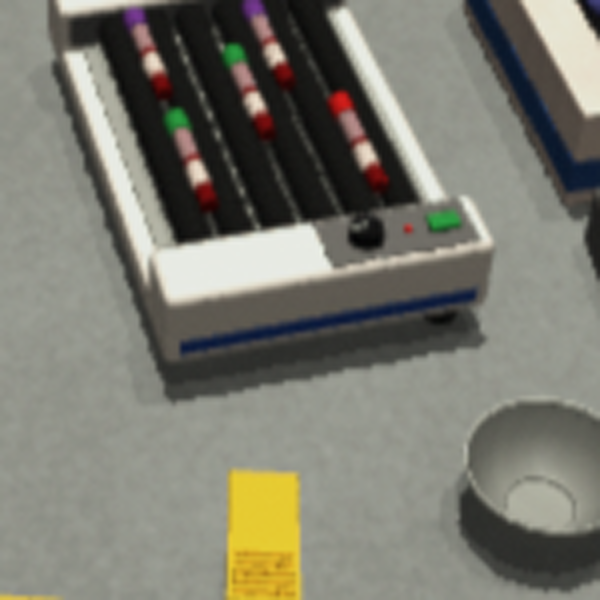

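Top crop: mixer top corners at (40,318), (27,58), (434,28), (456,287). Side crop: the right face's upper edge runs (166,303)–(490,243), and its lower edge ends near (172,358). I'll fit the mixer and wedge poses to these.

```bash
cat >> h.py <<'E'
from scipy.optimize import least_squares
def fit(obs,p0):
    # obs: (frame, uv, local xyz)
    def P(p,l):
        c,s=np.cos(p[2]),np.sin(p[2]); return [p[0]+c*l[0]-s*l[1],p[1]+s*l[0]+c*l[1],l[2]]
    s=least_squares(lambda p:np.concatenate([proj(f,P(p,l))-uv for f,uv,l in obs]),p0,loss='soft_l1',x_scale=[10,10,.1])
    return s.x,s.fun.reshape(-1,2),P
def wedgefit(fs):
    obs=[]
    for n,f in fs.items():
        b=None
        hsv=cv2.cvtColor(f["image"],cv2.COLOR_RGB2HSV)
    return obs
E
python3 - <<'E'
from h import *
f=grab("top");g=grab("side")
t=lambda u,v:np.array([u/3.3+195-.35,v/3.3+115-.35]); s=lambda u,v:np.array([u/4+285-.4,v/4+125-.4])
obs=[(f,t(40,318),(-115,180,86)),(f,t(27,58),(115,180,86)),(f,t(434,28),(115,-180,86)),(f,t(456,287),(-115,-180,86)),
 (g,s(166,303),(-115,-180,86)),(g,s(490,243),(115,-180,86)),(g,s(172,358),(-115,-180,24))]
p,res,P=fit(obs,[630,80,0]); print("mixer",p.round(3));print(res.round(1))
print("foot",np.round(P(p,(-91,-156,8)),1))
# wedge: silhouette of model vs. mask by IoU-like fit on corners
for name,F in(("top",f),("side",g)):
    m=[b for rc,b in yellow(F) if abs(ray(F,rc[0],8)[0]-571)<40]
    for b in m:
        print(name,b.round(1).tolist())
b=[b for rc,b in yellow(f) if abs(ray(f,rc[0],8)[0]-571)<40][0]
b=b+0 
b=sorted(b.tolist(),key=lambda q:q[0]); n=sorted(b[:2],key=lambda q:q[1]); k=sorted(b[2:],key=lambda q:q[1])
N=(ray(f,n[0],2)+ray(f,n[1],2))/2; B=(ray(f,k[0],19)+ray(f,k[1],19))/2
print("top nose",N.round(1),"back",B.round(1),"len",np.hypot(*(N-B)[:2]).round(1))
hs=cv2.cvtColor(g["image"],cv2.COLOR_RGB2HSV);m=cv2.inRange(hs,(20,120,60),(35,255,255))
print("proj nose/back in side",proj(g,N),proj(g,B))
ys,xs=np.nonzero(m[230:290,335:370]);print("side mask rows",ys.min()+230,ys.max()+230,xs.min()+335,xs.max()+335)
E
```

```text
mixer [6.27796e+02 9.01700e+01 9.50000e-02]
[[-0.6  0.4]
 [-1.3 -0.3]
 [ 0.  -0.8]
 [-0.  -0.3]
 [-0.6  0.3]
 [ 1.6  0.5]
 [-2.6  2.5]]
foot [552.1 -73.8   8. ]
top [[356.8999938964844, 194.60000610351562], [359.8999938964844, 179.39999389648438], [398.20001220703125, 187.0], [395.20001220703125, 202.1999969482422]]
side [[341.0, 243.0], [359.0, 243.0], [359.0, 279.0], [341.0, 279.0]]
top nose [ 583.5 -180.7    2. ] back [ 560.  -294.1   19. ] len 115.8
proj nose/back in side [349.90194826 242.88492482] [349.91313718 275.68296517]
side mask rows 243 279 341 359
```

```bash
cat >> h.py <<'E'
def go(x,y,z,yaw):
    s=r.sense(); C=R.from_euler('xyz',s["tcp_rot"]); T=R.from_euler('xyz',[np.pi,0,yaw])
    d=C.inv().apply(np.array([x,y,z])-s["eef_pos"])/1000; v=(C.inv()*T).as_rotvec()
    print("t",round(s["clock"],2),"pos",s["eef_pos"].round(1),"rpy",s["tcp_rot"].round(3),"F",s["contact_force"].round(1),"open",round(s["opening"],2)); print("row",d.round(4).tolist(),v.round(3).tolist())
E
python3 -c "
from h import *
go(511,-282,150,1.72)"
```

```text
t 0.3 pos [ 183.4 -597.4  250. ] rpy [-3.141 -0.     0.298] F [-0.6 -0.1 -0.2] open 1.0
row [0.4057, -0.2053, 0.1002] [-0.0, -0.0, -1.422]
```

```bash
python3 -m crank '[[0.4057,-0.2053,0.1,0,0,-1.422,1],[0.4057,-0.2053,0.1,0,0,-1.422,1],[0.4057,-0.2053,0.1,0,0,-1.422,1],[0.4057,-0.2053,0.1,0,0,-1.422,1],[0.4057,-0.2053,0.1,0,0,-1.422,1]]' 20
python3 -c "
from h import *
go(511,-282,150,1.72)"
```

```text
clock: 0.8
eef_pos: [360.4, -426.8, 196.3]
tcp_rot: [3.141, 0.0, 1.054]
contact_force: [0.2, 0.2, 0.4]
opening: 0.142
grasp_force: 0.0
t 0.8 pos [ 360.4 -426.8  196.3] rpy [3.141 0.    1.054] F [0.2 0.2 0.4] open 0.14
row [0.2003, 0.0593, 0.0463] [0.0, 0.0, -0.666]
```

```bash
python3 -m crank '[[0.2,0.059,0.046,0,0,-0.666,1],[0.2,0.059,0.046,0,0,-0.666,1],[0.2,0.059,0.046,0,0,-0.666,1],[0.2,0.059,0.046,0,0,-0.666,1],[0.2,0.059,0.046,0,0,-0.666,1]]' >/dev/null; python3 -m crank '[[0,0,0,0,0,0,1],[0,0,0,0,0,0,1]]' > /dev/null
python3 -c "
from h import *
go(511,-282,26,1.72)"
```

```text
t 1.5 pos [ 510.1 -284.5  150.5] rpy [-3.141  0.     1.713] F [ 0.8  0.3 -0.4] open -0.0
row [0.0023, 0.0013, 0.1245] [-0.001, 0.0, -0.007]
```

```bash
python3 -m crank '[[0.002,0.001,0.04,0,0,-0.007,1],[0.002,0.001,0.08,0,0,-0.007,1],[0.002,0.001,0.11,0,0,-0.007,1],[0.002,0.001,0.124,0,0,-0.007,1],[0.002,0.001,0.124,0,0,-0.007,1]]'
python3 - <<'E'
from h import *
f=grab("wrist"); g=grab("side")
a=cv2.resize(f["image"],(480,300));b=cv2.resize(g["image"][190:300,270:446],(480,300),interpolation=cv2.INTER_CUBIC)
cv2.imwrite("pics/w1.png",np.vstack([a,b])[:,:,::-1])
E
```

```text
clock: 2.0
eef_pos: [509.4, -282.6, 25.3]
tcp_rot: [-3.139, -0.002, 1.718]
contact_force: [-0.2, 0.4, -0.4]
opening: -0.002
grasp_force: 0.0
```

View pics/w1.png

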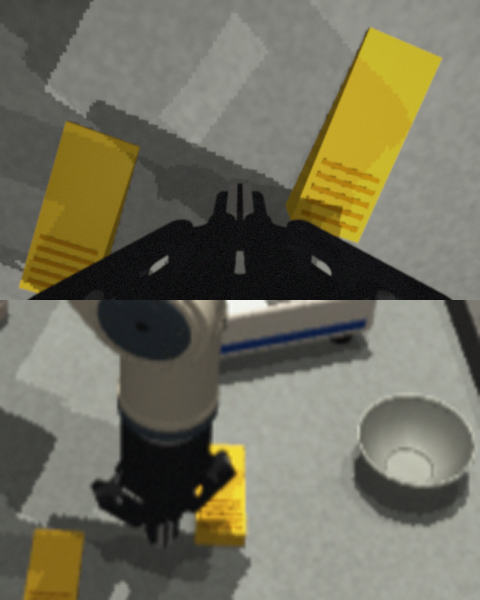

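The wrist view shows the fingers just left of the wedge's ribbed end (wedge nose about (405,42), back about (325,225)). I'll push sideways toward +x.

```bash
python3 -m crank '[[0,0.006,0,0,0,0,1],[0,0.012,0,0,0,0,1],[0,0.017,0,0,0,0,1],[0,0.021,0,0,0,0,1],[0,0.025,0,0,0,0,1]]'; python3 -m crank '[[0,0.003,0,0,0,0,1],[0,0.006,0,0,0,0,1],[0,0.009,0,0,0,0,1],[0,0.009,0,0,0,0,1]]'
python3 - <<'E'
from h import *
f=grab("wrist"); g=grab("top")
a=cv2.resize(f["image"],(480,300));b=cv2.resize(g["image"][140:240,300:460],(480,300),interpolation=cv2.INTER_CUBIC)
cv2.imwrite("pics/w2.png",np.vstack([a,b])[:,:,::-1])
for n,F in(("w",f),("t",g)):
  for rc,q in yellow(F): print(n,[(p.round(1).tolist(),ray(F,p,8)[:2].round(0).tolist()) for p in q])
E
```

```text
clock: 2.6
eef_pos: [536.3, -278.4, 26.8]
tcp_rot: [3.141, 0.0, 1.721]
contact_force: [0.1, -0.7, 0.7]
opening: -0.0
grasp_force: 0.2
clock: 3.0
eef_pos: [545.1, -277.1, 26.6]
tcp_rot: [3.141, 0.0, 1.721]
contact_force: [-0.7, -0.4, -0.1]
opening: -0.001
grasp_force: 0.0
w [([-40.900001525878906, 386.5], [363.0, -380.0]), ([7.400000095367432, 159.39999389648438], [403.0, -248.0]), ([113.4000015258789, 181.89999389648438], [448.0, -251.0]), ([65.0999984741211, 409.0], [418.0, -387.0])]
w [([339.70001220703125, 294.1000061035156], [557.0, -292.0]), ([393.6000061035156, 26.899999618530273], [558.0, -172.0]), ([500.8999938964844, 48.599998474121094], [601.0, -174.0]), ([447.0, 315.70001220703125], [612.0, -297.0])]
t [([437.3999938964844, 292.3999938964844], [271.0, -417.0]), ([451.20001220703125, 288.8999938964844], [282.0, -458.0]), ([455.20001220703125, 304.8999938964844], [235.0, -469.0]), ([441.3999938964844, 308.3999938964844], [225.0, -428.0])]
t [([357.0, 181.0], [601.0, -176.0]), ([385.0, 181.0], [602.0, -261.0]), ([385.0, 196.0], [557.0, -261.0]), ([357.0, 196.0], [555.0, -176.0])]
```

View pics/w2.png

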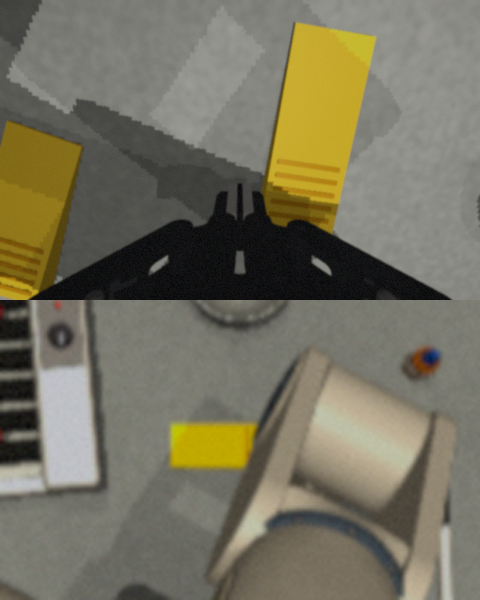

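The wedge has turned to about 1.57 rad, with its nose at top px (357,188). It needs roughly 0.17 rad more.

```bash
cat >> h.py <<'E'
def wedge(f,uv0=None):
    # nose corners & long edges from wrist image: mask contour nearest foot side, polygon approx
    m=cv2.inRange(cv2.cvtColor(f["image"],cv2.COLOR_RGB2HSV),(20,120,60),(35,255,255))
    cs,_=cv2.findContours(m,cv2.RETR_EXTERNAL,cv2.CHAIN_APPROX_NONE)
    for c in cs:
        if cv2.contourArea(c)<200: continue
        a=cv2.approxPolyDP(c,4,True)[:,0]
        P=np.array([ray(f,p,2)[:2] for p in a]); i=np.argsort(-P[:,1])[:2]
        n=P[i]; n=n[np.argsort(n[:,0])]; e=n[1]-n[0]
        print("nose",n.mean(0).round(1),"w",round(np.hypot(*e),1),"heading",round(np.arctan2(e[1],e[0])+np.pi/2,3))
E
python3 -m crank '[[0,0.003,0,0,0,0,1],[0,0.006,0,0,0,0,1],[0,0.009,0,0,0,0,1],[0,0.01,0,0,0,0,1],[0,0.01,0,0,0,0,1]]'
python3 - <<'E'
from h import *
for n in("wrist","top"): print(n); wedge(grab(n))
E
```

```text
clock: 3.6
eef_pos: [554.8, -275.6, 26.6]
tcp_rot: [3.141, 0.0, 1.721]
contact_force: [0.5, 0.2, -0.0]
opening: -0.0
grasp_force: 0.0
wrist
nose [ 423.7 -255.4] w 40.2 heading 1.337
nose [ 578.8 -169.9] w 44.5 heading 1.672
top
nose [ 248.4 -428.9] w 47.1 heading 1.687
nose [ 578.8 -173.4] w 39.8 heading 1.578
```

```bash
cat >> h.py <<'E'
from scipy.optimize import minimize
def wfit(fs,p0,back=-15):
    V=[(57.5,s*22.5,z) for s in(1,-1) for z in(0,2)]+[(back,s*22.5,z) for s in(1,-1) for z in(0,2+17*(57.5-back)/115)]
    M=[cv2.inRange(cv2.cvtColor(f["image"],cv2.COLOR_RGB2HSV),(20,100,40),(36,255,255)) for f in fs]
    def cost(p):
        c,s=np.cos(p[2]),np.sin(p[2]); W=lambda l:(p[0]+c*l[0]-s*l[1],p[1]+s*l[0]+c*l[1],l[2]); t=0
        for f,m in zip(fs,M):
            h=lambda L:cv2.convexHull((np.array([proj(f,W(l)) for l in L])*16).astype(np.int32))
            a=np.zeros_like(m);cv2.fillConvexPoly(a,h(V),255,cv2.LINE_AA,4)
            b=np.zeros_like(m);cv2.fillConvexPoly(b,h([(x,y,0) for x in(back,75) for y in(-40,40)]),1,0,4)
            sc=f["fx"]/np.linalg.norm(np.array(W((0,0,0)))-f["position"])
            t+=(cv2.absdiff(a,m)[b>0]/255.).sum()/sc**2
        return t
    S=np.array(p0)+np.array([[0,0,0],[8,0,0],[0,8,0],[0,0,.12]])
    q=minimize(cost,p0,method="Nelder-Mead",options=dict(initial_simplex=S,xatol=.02,fatol=.5)); p=q.x
    d=np.array([np.cos(p[2]),np.sin(p[2])]); print("wedge",p.round(3),"nose",(p[:2]+57.5*d).round(1),"back",(p[:2]-57.5*d).round(1),"cost",round(q.fun,1))
    foot=np.array([552.1,-73.8])-p[:2]; print("foot ahead of origin",(foot@d).round(1),"to its left",(d[0]*foot[1]-d[1]*foot[0]).round(1)); return p
E
python3 - <<'E'
from h import *
w,t=grab("wrist"),grab("top")
for fs in([w],[t],[w,t]): wfit(fs,[580,-230,1.65])
E
```

```text
wedge [ 585.171 -226.927    1.68 ] nose [ 578.9 -169.8] back [ 591.5 -284.1] cost 49.5
foot ahead of origin 155.8 to its left 16.1
wedge [ 584.11  -230.788    1.677] nose [ 578.  -173.6] back [ 590.2 -288. ] cost 199.7
foot ahead of origin 159.5 to its left 15.3
wedge [ 585.087 -227.553    1.679] nose [ 578.9 -170.4] back [ 591.3 -284.7] cost 441.8
foot ahead of origin 156.4 to its left 16.2
```

```bash
python3 -m crank '[[0,0.003,0,0,0,0,1],[0,0.005,0,0,0,0,1],[0,0.007,0,0,0,0,1],[0,0.007,0,0,0,0,1]]'
python3 - <<'E'
from h import *
w=grab("wrist"); wfit([w],[585,-227,1.75])
E
```

```text
clock: 4.2
eef_pos: [561.9, -274.6, 26.6]
tcp_rot: [3.141, 0.0, 1.721]
contact_force: [-0.4, 0.7, 0.0]
opening: 0.001
grasp_force: 0.0
wedge [ 587.728 -224.955    1.764] nose [ 576.7 -168.5] back [ 598.7 -281.4] cost 40.9
foot ahead of origin 155.2 to its left 6.0
```

```bash
python3 -m crank '[[0,0.0015,0,0,0,0,1],[0,0.003,0,0,0,0,1],[0,0.003,0,0,0,0,1]]'>/dev/null
python3 - <<'E'
from h import *
w=grab("wrist"); p=wfit([w],[588,-225,1.78])
E
python3 -m crank '[[0,-0.02,0,0,0,0,1],[0,-0.02,-0.04,0,0,0,1],[0,-0.02,-0.08,0,0,0,0.85],[0,-0.02,-0.08,0,0,0,0.85],[0,-0.02,-0.08,0,0,0,0.85]]'
python3 - <<'E'
from h import *
w,t=grab("wrist"),grab("top"); wfit([w],[588,-225,1.78]);wfit([w],[588,-225,1.78],-45);p=wfit([t],[588,-225,1.78])
E
```

```text
wedge [ 588.935 -224.32     1.798] nose [ 576.  -168.3] back [ 601.9 -280.3] cost 38.5
foot ahead of origin 154.9 to its left 2.0
clock: 5.1
eef_pos: [545.3, -277.6, 107.7]
tcp_rot: [3.14, 0.001, 1.721]
contact_force: [0.0, 0.1, -1.7]
opening: 0.147
grasp_force: 0.0
wedge [ 589.104 -224.416    1.8  ] nose [ 576.1 -168.4] back [ 602.1 -280.4] cost 75.2
foot ahead of origin 155.1 to its left 1.9
wedge [ 589.079 -224.36     1.799] nose [ 576.1 -168.4] back [ 602.1 -280.4] cost 104.8
foot ahead of origin 155.0 to its left 1.9
wedge [ 588.606 -227.695    1.815] nose [ 574.7 -171.9] back [ 602.5 -283.5] cost 200.6
foot ahead of origin 158.2 to its left -1.8
```

```bash
python3 -c "
from h import *
go(609,-312,107,1.80); go(609,-312,26,1.80)
t=grab('top')
for uv in((440,184),(440,160)):print(ray(t,uv,60))"
```

```text
t 5.2 pos [ 544.  -276.9  105.8] rpy [-3.141e+00 -1.000e-03  1.721e+00] F [-0.7  0.1  0.7] open 0.15
row [-0.0444, 0.059, -0.0013] [-0.001, -0.001, -0.079]
t 5.2 pos [ 544.  -276.9  105.8] rpy [-3.141e+00 -1.000e-03  1.721e+00] F [-0.7  0.1  0.7] open 0.15
row [-0.0445, 0.0591, 0.0797] [-0.001, -0.001, -0.079]
[ 588.49868683 -413.18009283   60.        ]
[ 659.46574697 -413.90891297   60.        ]
```

```bash
python3 -m crank '[[-0.0444,0.059,0,0,0,-0.079,0.85],[-0.0444,0.059,0,0,0,-0.079,0.85],[-0.0444,0.059,0,0,0,-0.079,0.85]]'; python3 -m crank '[[0,0,0.03,0,0,0,0.85],[0,0,0.06,0,0,0,0.85],[0,0,0.08,0,0,0,0.85],[0,0,0.08,0,0,0,0.85]]'
python3 - <<'E'
from h import *
go(609,-312,26,1.80)
w=grab("wrist"); cv2.imwrite("pics/w3.png",cv2.resize(w["image"],(480,300))[:,:,::-1]); wfit([w],[588,-225,1.78],10)
E
```

```text
clock: 5.55
eef_pos: [611.7, -313.4, 105.2]
tcp_rot: [3.141, 0.001, 1.8]
contact_force: [-0.3, 0.4, 0.3]
opening: 0.151
grasp_force: 0.0
clock: 5.95
eef_pos: [606.1, -310.4, 22.2]
tcp_rot: [-3.135, -0.005, 1.8]
contact_force: [-0.1, -0.1, 0.5]
opening: 0.15
grasp_force: 0.0
t 5.95 pos [ 606.1 -310.4   22.2] rpy [-3.135 -0.005  1.8  ] F [-0.1 -0.1  0.5] open 0.15
row [-0.0022, 0.0024, -0.0038] [-0.006, -0.005, -0.0]
wedge [ 585.833 -204.722    1.684] nose [ 579.3 -147.6] back [ 592.3 -261.9] cost 0.0
foot ahead of origin 133.9 to its left 18.7
```

View pics/w3.png

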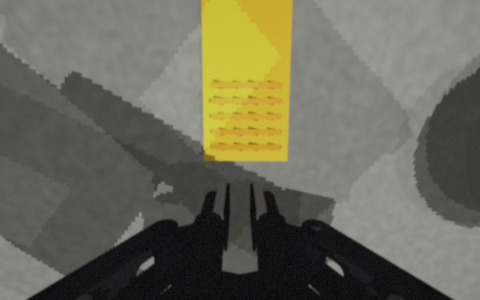

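The fingers are centred at px 240 and the wedge's back spans 204–288 (centre 246), so it's nearly aligned. I'll shift 2.5 mm and push.

```bash
python3 -m crank '[[0,0.0025,0,0,0,0,0.85],[0.008,0.0025,-0.001,0,0,0,0.85],[0.014,0.0025,-0.001,0,0,0,0.85],[0.02,0.0025,-0.001,0,0,0,0.85],[0.026,0.0025,-0.001,0,0,0,0.85]]'; python3 -m crank '[[0.008,0,0,0,0,0,0.85],[0.016,0,0,0,0,0,0.85],[0.024,0,0,0,0,0,0.85],[0.032,0,0,0,0,0,0.85],[0.04,0,0,0,0,0,0.85]]';python3 -m crank '[[0.007,0,0,0,0,0,0.85],[0.012,0,0,0,0,0,0.85],[0.012,0,0,0,0,0,0.85]]'
python3 - <<'E'
from h import *
t=grab("top"); crop(t,"t4",(345,185),130,90,4.5);wfit([t],[578,-170,1.8],10); wedge(t)
E
```

```text
clock: 6.5
eef_pos: [606.2, -285.8, 28.2]
tcp_rot: [3.141, 0.001, 1.8]
contact_force: [-0.7, -0.4, -0.5]
opening: 0.154
grasp_force: 0.3
clock: 7.0
eef_pos: [596.9, -246.7, 27.6]
tcp_rot: [-3.142, -0.0, 1.8]
contact_force: [-0.5, -1.4, 1.0]
opening: 0.152
grasp_force: 0.3
clock: 7.3
eef_pos: [594.0, -234.9, 27.5]
tcp_rot: [-3.141, -0.0, 1.8]
contact_force: [-0.5, -0.8, -0.3]
opening: 0.149
grasp_force: 0.0
wedge [ 574.808 -170.018    1.832] nose [ 560.  -114.5] back [ 589.6 -225.6] cost 142.3
foot ahead of origin 98.8 to its left -2.9
nose [ 562.5 -115.8] w 40.2 heading 1.734
```

View pics/t4.png

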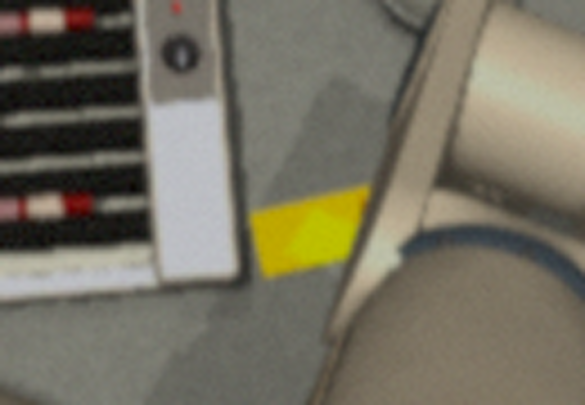

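The wedge's nose is entering at crop px (258,243), in line with the bare foot below the mixer's near right corner (240,280). I'll continue pushing and watch the force.

```bash
python3 -m crank '[[0.008,0,0,0,0,0,0.85],[0.016,0,0,0,0,0,0.85],[0.024,0,0,0,0,0,0.85],[0.031,0,0,0,0,0,0.85],[0.038,0,0,0,0,0,0.85]]';python3 -m crank '[[0.005,0,0,0,0,0,0.85],[0.01,0,0,0,0,0,0.85],[0.015,0,0,0,0,0,0.85],[0.017,0,0,0,0,0,0.85],[0.017,0,0,0,0,0,0.85]]'
python3 - <<'E'
from h import *
t,s=grab("top"),grab("side"); crop(s,"s5",(350,205),150,110,5);go(552.1,-73.8,26,1.8)
m=[(57.5,0,2)]
E
```

```text
clock: 7.85
eef_pos: [585.5, -197.9, 27.5]
tcp_rot: [-3.141, -0.0, 1.8]
contact_force: [-0.1, 0.3, 0.1]
opening: 0.149
grasp_force: 0.2
clock: 8.35
eef_pos: [581.8, -181.9, 27.6]
tcp_rot: [-3.142, -0.0, 1.8]
contact_force: [-0.0, -0.1, -0.8]
opening: 0.15
grasp_force: 0.0
t 8.45 pos [ 581.9 -182.2   27.6] rpy [3.142 0.    1.8  ] F [-0.3  0.9 -0.1] open 0.15
row [0.1124, -0.0044, 0.0016] [0.0, 0.0, -0.0]
```

View pics/s5.png

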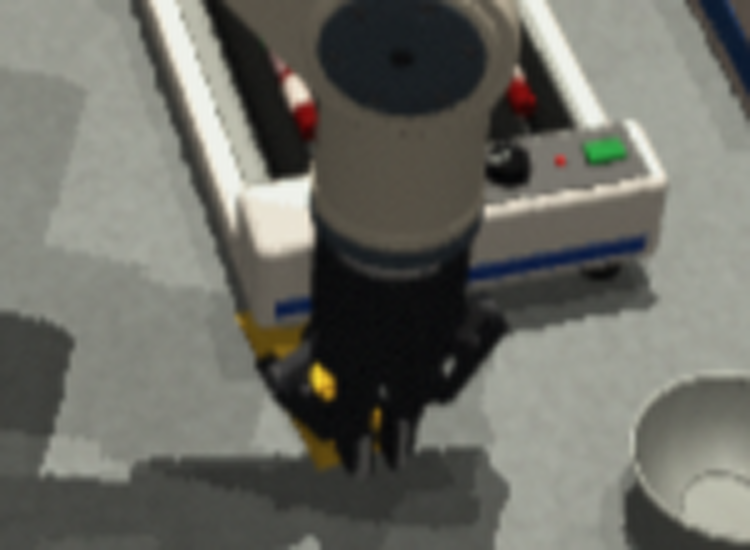

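In the side crop the near wedge edge runs (322,470)–(238,318), where it goes under the mixer. Converting that to a heading.

Run:
```python
from h import *
g=grab("side"); s=lambda u,v:(u/5+275-.4,v/5+150-.4)
A=ray(g,s(320,470),0);B=ray(g,s(240,322),0);d=B-A
print(A.round(1),B.round(1),np.arctan2(d[1],d[0]),np.hypot(d[0],d[1]))
S=r.sense();b=S["eef_pos"];a=np.array([np.cos(1.8),np.sin(1.8)]);n=np.array([-a[1],a[0]])
bk=b[:2]+11*a;print("back est",bk)
for h in(1.8,1.85,1.9,1.95):
  a=np.array([np.cos(h),np.sin(h)]);n=np.array([-a[1],a[0]])
  print(h,[((proj(g,[*(bk+22.5*n+L*a),0])-[275,150])*5).round(0).tolist() for L in(0,50,85)])
w=grab("wrist");cv2.imwrite("pics/w6.png",cv2.resize(w["image"],(480,300))[:,:,::-1])
```

```text
[ 554.2 -177.2    0. ] [529.4 -68.5   0. ] 1.7953757492792506 111.47194993215687
back est [ 579.41882075 -171.60133814]
1.8 [[324.0, 467.0], [287.0, 398.0], [261.0, 353.0]]
1.85 [[325.0, 468.0], [283.0, 401.0], [255.0, 356.0]]
1.9 [[326.0, 470.0], [280.0, 404.0], [249.0, 360.0]]
1.95 [[327.0, 471.0], [277.0, 407.0], [243.0, 365.0]]
```

View pics/w6.png

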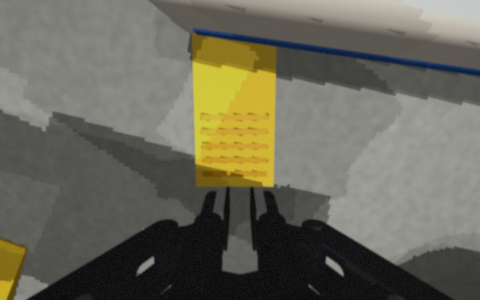

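The wedge sits square on the fingers (centre px 236 against 240) at heading 1.80, with about 16 mm left before contact.

```bash
python3 -m crank '[[0.004,0,0,0,0,0,0.85],[0.008,0,0,0,0,0,0.85],[0.011,0,0,0,0,0,0.85],[0.011,0,0,0,0,0,0.85]]' | egrep "eef|contact"
for i in 1 2; do python3 -m crank '[[0.001,0,0,0,0,0,0.85],[0.002,0,0,0,0,0,0.85],[0.002,0,0,0,0,0,0.85]]' | egrep "eef|contact"; done
```

```text
eef_pos: [579.2, -170.9, 27.6]
contact_force: [-0.5, -0.3, -0.0]
eef_pos: [578.8, -169.4, 27.6]
contact_force: [0.1, -1.5, 0.1]
eef_pos: [578.4, -167.5, 27.6]
contact_force: [-0.6, 0.1, 0.5]
```

```bash
python3 -m crank '[[0.001,0,0,0,0,0,0.85],[0.001,0,0,0,0,0,0.85],[0.001,0,0,0,0,0,0.85]]' | egrep "eef|contact"
python3 -m crank '[[0.001,0,0,0,0,0,0.85],[0.001,0,0,0,0,0,0.85],[0.001,0,0,0,0,0,0.85]]' | egrep "eef|contact"
python3 -m crank '[[0.001,0,0,0,0,0,0.85],[0.001,0,0,0,0,0,0.85],[0.001,0,0,0,0,0,0.85]]' | egrep "eef|contact"
```

```text
eef_pos: [578.2, -166.5, 27.6]
contact_force: [-0.2, 0.3, -0.1]
eef_pos: [578.0, -165.6, 27.6]
contact_force: [-0.1, -0.5, 0.1]
eef_pos: [577.8, -164.7, 27.6]
contact_force: [-0.3, -0.3, -1.1]
```

```bash
for i in 1 2 3; do python3 -m crank '[[0.001,0,0,0,0,0,0.85],[0.001,0,0,0,0,0,0.85],[0.001,0,0,0,0,0,0.85]]' | egrep "eef|contact"; done
```

```text
eef_pos: [577.8, -164.0, 27.7]
contact_force: [0.9, -3.9, 0.1]
eef_pos: [577.8, -163.3, 27.7]
contact_force: [1.4, -5.5, -1.9]
eef_pos: [577.9, -162.9, 27.8]
contact_force: [1.7, -9.1, -3.2]
```

```bash
python3 -m crank '[[0.001,0,0,0,0,0,0.85],[0.001,0,0,0,0,0,0.85],[0.001,0,0,0,0,0,0.85]]' | egrep "eef|contact"
python3 - <<'E'
from h import *
w=grab("wrist");t=grab("top");cv2.imwrite("pics/w7.png",cv2.resize(w["image"],(480,300))[:,:,::-1])
crop(t,"t7",(275,170),180,130,4.4)
E
```

```text
eef_pos: [578.0, -162.5, 28.0]
contact_force: [2.3, -14.1, -2.9]
```

View pics/w7.png

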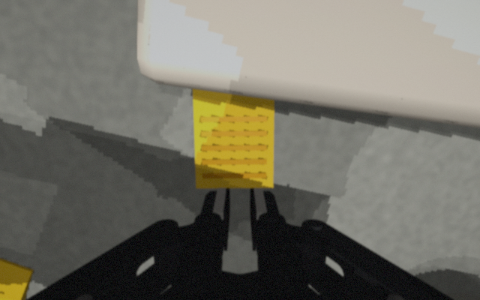

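The wedge sits square on the fingers and snug at about 14 N. Now I'll back off, rise, and go above the corner.

```bash
python3 -m crank '[[-0.005,0,0,0,0,0,0.85],[-0.015,0,0,0,0,0,0.85],[-0.03,0,0,0,0,0,0.85],[-0.035,0,-0.03,0,0,0,0.85],[-0.035,0,-0.07,0,0,0,0.85]]' >/dev/null
python3 -m crank '[[0,0,-0.04,0,0,0,1],[0,0,-0.08,0,0,0,1],[0,0,-0.08,0,0,0,1],[0,0,-0.08,0,0,0,1]]'
python3 - <<'E'
from h import *
w=grab("wrist");wfit([w],[566,-109,1.8],-57.5)
go(552,-74,135,1.8);go(552,-74,170,1.8)
E
```

```text
clock: 12.65
eef_pos: [585.4, -195.6, 178.7]
tcp_rot: [3.14, 0.001, 1.799]
contact_force: [0.5, 0.0, -0.1]
opening: 0.001
grasp_force: 0.0
wedge [558.83  -97.38    1.801] nose [545.7 -41.4] back [ 572.  -153.4] cost 2954.1
foot ahead of origin 24.5 to its left 1.2
t 12.7 pos [ 584.5 -195.2  177.3] rpy [-3.141 -0.     1.799] F [0.1 1.1 0.4] open -0.0
row [0.1255, -0.0042, 0.0423] [-0.0, -0.0, -0.001]
t 12.7 pos [ 584.5 -195.2  177.3] rpy [-3.141 -0.     1.799] F [0.1 1.1 0.4] open -0.0
row [0.1255, -0.0042, 0.0073] [-0.0, -0.0, -0.001]
```

```bash
python3 -m crank '[[0.04,-0.001,0,0,0,0,1],[0.08,-0.003,0,0,0,0,1],[0.12,-0.004,0,0,0,0,1],[0.1255,-0.004,0.02,0,0,0,1],[0.1255,-0.004,0.043,0,0,0,1]]' >/dev/null
python3 -m crank '[[0,0,0.012,0,0,0,1],[0,0,0.018,0,0,0,1],[0,0,0.022,0,0,0,1],[0,0,0.022,0,0,0,1]]'
```

```text
clock: 13.6
eef_pos: [552.4, -73.9, 112.2]
tcp_rot: [-3.141, -0.0, 1.799]
contact_force: [-0.0, 0.4, 0.8]
opening: -0.002
grasp_force: 0.0
```

```bash
python3 -m crank '[[0,0,0.003,0,0,0,1],[0,0,0.005,0,0,0,1],[0,0,0.005,0,0,0,1]]' | egrep "eef|contact"
for i in 1 2; do python3 -m crank '[[0,0,0.001,0,0,0,1],[0,0,0.001,0,0,0,1]]' | egrep "eef|contact"; done
```

```text
eef_pos: [552.5, -73.6, 107.7]
contact_force: [0.5, -0.5, 0.0]
eef_pos: [552.5, -73.5, 106.7]
contact_force: [0.2, -0.5, 0.1]
eef_pos: [552.4, -73.5, 105.5]
contact_force: [0.8, -0.8, -0.9]
```

```bash
for i in 1 2; do python3 -m crank '[[0,0,0.0005,0,0,0,1],[0,0,0.0005,0,0,0,1]]' | egrep "eef|contact"; done
```

```text
eef_pos: [552.5, -73.5, 105.1]
contact_force: [1.2, -0.7, 0.6]
eef_pos: [552.5, -73.5, 105.1]
contact_force: [-1.8, -0.3, 6.5]
```

```bash
python3 -m crank '[[0,0,0.0004,0,0,0,1],[0,0,0.0004,0,0,0,1],[0,0,0.0004,0,0,0,1]]' | egrep "eef|contact"
```

```text
eef_pos: [552.5, -73.5, 105.0]
contact_force: [-3.0, 0.8, 10.6]
```

Firm: the corner hasn't sunk at about 10.6 N. I'll hold for a moment, then lift away.

```bash
python3 -m crank '[[0,0,0,0,0,0,1],[0,0,0,0,0,0,1],[0,0,0,0,0,0,1],[0,0,0,0,0,0,1],[0,0,0,0,0,0,1]]' | egrep "eef|contact"
python3 -m crank '[[0,0,0,0,0,0,1],[0,0,0,0,0,0,1],[0,0,0,0,0,0,1],[0,0,0,0,0,0,1],[0,0,0,0,0,0,1]]' | egrep "eef|contact"
python3 -m crank '[[0,0,-0.005,0,0,0,1],[0,0,-0.02,0,0,0,1],[0,0,-0.06,0,0,0,1],[0,0,-0.1,0,0,0,1],[0,0,-0.1,0,0,0,1]]' | egrep "eef|contact"
python3 -m crank '[[-0.05,0,0,0,0,0,1],[-0.1,0,0,0,0,0,1],[-0.15,0,0,0,0,0,1],[-0.2,0,0,0,0,0,1],[-0.2,0,0,0,0,0,1]]'
python3 - <<'E'
from h import *
t,s=grab("top"),grab("side")
a=cv2.resize(t["image"][110:225,195:411],None,fx=2.7,fy=2.7,interpolation=cv2.INTER_CUBIC);b=cv2.resize(s["image"][95:205,250:466],None,fx=2.7,fy=2.7,interpolation=cv2.INTER_CUBIC)
cv2.imwrite("pics/end.png",np.vstack([a,b])[:580,:,::-1])
E
```

```text
eef_pos: [552.5, -73.5, 105.0]
contact_force: [-4.4, 1.1, 9.7]
eef_pos: [552.5, -73.5, 105.0]
contact_force: [-2.8, 0.6, 10.7]
eef_pos: [555.5, -73.9, 209.6]
contact_force: [0.7, 0.2, 0.4]
clock: 17.0
eef_pos: [598.7, -273.9, 203.7]
tcp_rot: [3.141, 0.002, 1.796]
contact_force: [0.0, -0.7, 0.8]
opening: 0.002
grasp_force: 0.0
```

View pics/end.png

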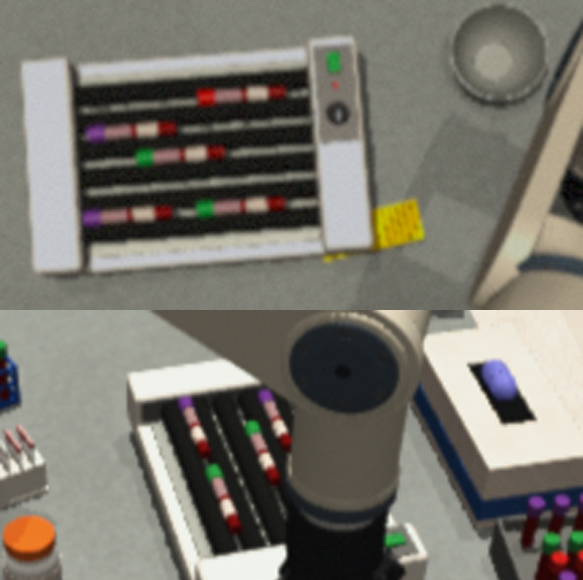

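The mixer hasn't visibly moved (near right corner still at about (332,201) in the full top view). The wedge sticks out about 55–60 mm, and the hand is clear.

```bash
python3 -c "
from rig import sign_off
print(sign_off())"
```

```text
the job is handed in; nothing more can be done
None
```

The wedge is snug under the bare foot (last push about 14 N), the mixer's corner held a press of about 10 N for over 1 s without sinking, the hand is clear, and the job was handed in at about 17 s.

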